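# Seal a payment slip through a sprung stamping ring

## Robot

A 7-joint arm with a two-finger parallel gripper is mounted at the origin on a cart in front of the work surface, level with it; the furniture and walls round the work are solid. World frame = base frame: x ahead of the robot, y to its left, z up, the work surface at z = 0. Lengths are in m, angles in rad, forces in N, time in s.
With the tool pointing down it reaches from about 0.4 to 0.85 m from the base axis. Payload 4.5 kg.
Tool frame: the origin (TCP) lies between the finger pads, 19 mm behind the fingertips; this is the grasp point; z points along the fingers, y is the line along which they close (so a half turn about z gives the same grasp; the last joint's range is limited). The gripper opens to 88 mm and grips with 3 to 60 N. Pads are 18 mm wide; open, the fingers measure 123 mm over their backs; the gripper's body (75 mm by 187 mm) begins 45 mm behind the grasp point.
Start: joints at [-1.079, 0.689, -0.195, 1.565, 0.157, 0.902, -0.215], TCP at [0.276, 0.561, 0.257] pointing down, gripper open.
Joint ranges: [-3.01, 3.01], [-0.46, 2.08], [-1.47, 1.51], [0.13, 2.56], [-1, 4.14], [0.04, 2.09], [-2.66, 2.66]. Speed limits (rad/s): [2.57, 2.57, 3.14, 3.14, 3.14, 3.14, 3.14].

## Interface

Orientations are given as a unit quaternion [x, y, z, w].
In Python, from plant import r gives the robot as it stands.
- The arm moves only by the tool play_rows, never from a script. Its arguments are lists of equal length, an entry for each row: "translation": the shift along the tool's x, y, z in m, a list of three; "delta_rot": the turn, a rotation vector about the tool's x, y, z in degrees, a list of three; "grip": the opening, from -1 (shut) to 1 (fully open). In form: {"translation": [[x, y, z], ...], "delta_rot": [[rx, ry, rz], ...], "grip": [grip, ...]}. A call has 1 to 20 rows; each row shifts and turns the commanded pose from where the row before left it, along the tool's axes as they then stand; what a row does not reach is not made up. A row lasts 1/8 s, in which the tool goes at most 62.5 mm and 10.7 degrees, less where a joint would pass 70% of its speed; a pose out of reach is approached as far as the arm can. A call with a gripper value outside its range is refused whole. The fingers move at their own pace and stop on an object; "squeeze" is the grip in N (left out, the last holds). Time passes only in rows, so rows that do not move let the fingers close. It gives the time, the measured TCP pose, the force, the opening and the grip force at its end, in the units of the state.
- r.get_state(): the state, without advancing time (a new reading comes with each control period).
- r.snapshot(name): name is "side" or "top"; returns the picture (420x560x3 uint8, blue, green, red); there is no depth.
- r.get_calibration(name): a dict with "intrinsics" (3x3 intrinsics, pixels), "k1" (the pictures are not rectified: a ray, as slopes to the right and down, at radius r is drawn at 1 + k1 r^2 times it, then the intrinsics apply), "eye" and "rotation" of the camera in the world. Camera axes: x right, y up, looking along -z (the intrinsics and any distortion apply to the point x, -y, -z); pixel columns grow to the right and rows downward; lengths in m; the calibration is good to about 2 mm. A picture is of the moment at which its call begins. get_calibration takes no time and is no camera call.
- r.finish_job(): hands the job in; it is judged then, once.
Trained networks look in the newest picture that a camera, given by its name, has taken for a name from the list of things; names that differ only in an ending like _2 or _b are one class to them, and where a whole thing is asked for, a point or a joint stands for the part that bears it (a point fixed in the world has none). Each returns a list of dicts, best first, with "confidence" (0 to 1); they miss things now and then, are a little off and sometimes report something else, mostly with a low value. They report only what shows in the picture. A call takes as long as a camera call.
- r.look_for(camera, target): "point" ([x, y, z] in m, in world coordinates, good to about 4 mm: the middle of the surface that is visible of it).
- r.silhouettes(camera, target): "pixels" (420x560 bool, what is visible of it).
The state is a dict: "clock": time; "q": joint angles; "qd": joint speeds; "joint_torque": joint torques, N m; "tool_pos": TCP position; "eef_rot": TCP orientation; "contact_force": force on the tool from outside, world axes, zero at the start; "moment": the same for the moment, N m; "opening": opening from 0.0 (shut) to 1.0 (fully open); "finger_force": force on a finger pad.
Only numpy, scipy, OpenCV 4.12 (cv2) and the standard library are available. Lean on these libraries where they do the work, as an engineer would, in place of code of your own. Each camera call takes 0.05 s, during which the arm holds its last target. There are 200 camera calls.

## Task

Stamp the payment slip: take the round wooden-handled stamp from its rest, ink its face squarely on the open ink pad, then set it upright in the ring of the sprung stamping stand and push it straight down, ring and all, until its face is firmly on the paper. Finish while still holding it pressed down, so that the impression takes; the inked stamp must not touch the slip anywhere but through the ring, and the two slim seals in the rest stay standing.

Things in the scene. Friction and masses are not known exactly. Their poses are not given: they have to be found in the camera images.
- stamp: round stamp, 90 mm tall, about 0.09 kg; origin at the centre of its flat face (underside), z up. Rubber foot 26 mm across, 12 mm high; brass flange 39 mm across, z = 12 to 17 mm; neck; straight round dark-wood grip 25 mm across, z = 52 to 84 mm (grip with the TCP 70 mm above the face); domed top. Stands upright in the rest's widest socket, face 6 mm above the desk
- rest: wooden block 56 x 126 x 12 mm on the desk, fixed; origin at the centre of its underside, local y along its length. Sockets 6 mm deep: the stamp's, 45 mm wide, at local y = -30 mm; two of 20 mm for the slim seals at local y = +18 and +45 mm
- seal_0: slim black personal seal, 14 mm in diameter, 60 mm tall, standing in the rest; origin at its foot. Leave it standing
- seal_1: slim brown personal seal, 16 mm in diameter, 56 mm tall, standing in the rest; origin at its foot. Leave it standing
- ink_pad: round ink pad 66 mm in diameter, loose on the desk; origin at the centre of its underside; its inking surface is the flat round top 11 mm above the origin. Its clear round lid stands open beyond the local +x edge, up to about 75 mm high, leaning away from the pad
- form: pad of payment slips lying on the desk, 182 x 128 x 6 mm, fixed; origin at the centre of its underside, local x along its length, its paper top 6 mm above the desk
- stand: stamping stand fixed on the slip pad: base plate 66 x 96 x 6 mm with a 51 mm hole to the paper; two steel posts at local y = +37 and -37 mm, their caps 44 mm above the paper; the sprung ring slides on them. Origin at the centre of the base's underside: on the paper, at the point to be stamped; z up
- ring_seat (a point): centre of the ring's seat (upper face of its inner lip), moves with the ring; 24 mm above the paper when the ring is up. Lip bore 32 mm: the stamp's foot goes through, its flange rests on the lip. Above the lip a 44 mm recess 6 mm deep, then a flared mouth opening to 54 mm, 11 mm above the seat. Ring 60 mm over all
- ring (a joint): how far the ring is pressed down, m: 0 = up, 0.012 = seated stamp's face just on the paper, stop at 0.0135. Springs push it up with 4 N at 0 and 10 N at 0.012 and lift it when let go; with the face firmly on the paper the whole push is 15 N or more; the seated stamp's face is 12 mm above the paper while the ring is up

How it is judged:
On the way, in this order (a step that is already met when the one before it is completed fails the run):
1. the stamp's whole face is pressed on the ink pad (over 1 N, centre within 20 mm of the pad's, within 0.2 rad of upright) (contact force between stamp and ink_pad above 1 N and horizontal distance between stamp and ink_pad below 0.02 m and angle between stamp's own z axis and vertical below 0.2 rad), for 0.1 s.
2. the stamp is seated upright in the ring, its flange on the ring's lip (horizontal distance between stamp and ring_seat below 0.005 m and z of stamp in the frame of ring_seat between -0.0145 and -0.0095 m and angle between stamp's own z axis and vertical below 0.1 rad), for 0.1 s.
At the end, for the whole second after the job is handed in: the stamp is seated in the ring (centre within 5 mm, flange on the lip, within 0.10 rad of upright), the ring is pressed down by more than 10.5 mm, the stamp's face bears on the slip with more than 2 N, and the robot's fingers are still holding or pressing the stamp, at rest (all of step 2 and value of joint ring above 0.0105 m and contact force between stamp and form above 2 N and contact force between the fingers and stamp above 4 N and linear speed of stamp below 0.01 m/s); the arm keeps its last pose, push and grip.
It fails at once if the stamp touches the slip elsewhere than through the ring (contact force between stamp and form above 0.3 N and horizontal distance between stamp and ring_seat above 0.01 m).
It fails at once if a slim seal is knocked over or taken out of the rest (angle between any of seal_0, seal_1's own z axis and vertical above 0.5 rad or distance of any of seal_0, seal_1 from where it was at the start of the episode above 0.03 m).
It also fails if it takes over 58 s, if anything falls off the work surface, if the arm or the gripper's body presses on something with over 40 N, if the wrist force passes 120 N, or if a joint passes its speed limit or range.

## Working session

There is one attempt and no reset: what is moved stays moved. The work goes in short steps, Python scripts to look and compute and a tool call to move; the robot and the scene stay as the last step left them, time stands still between calls to the robot, and variables do not carry over. Pictures are saved under pics/ and viewed, at most 11 in all, crops included, and the job is handed in when it is done.

Besides the shell and the picture viewer there is one more tool, called by a JSON object that holds its "fn" and its "kwargs". play_rows: Moves the arm, as the interface text tells. Its arguments: {"type":"object","properties":{"translation":{"type":"array","items":{"type":"array","items":{"type":"number"}}},"delta_rot":{"type":"array","items":{"type":"array","items":{"type":"number"}}},"grip":{"type":"array","items":{"type":"number"}},"squeeze":{"type":"number"}},"required":["translation","delta_rot","grip"]}

```bash
mkdir -p pics; ls; cat > h.py <<'E'
import numpy as np,cv2
from plant import r
from scipy.spatial.transform import Rotation as R
def cal(n):
    c=r.get_calibration(n); return np.array(c["intrinsics"]),c["k1"],np.array(c["eye"]),c["rotation"]
def rot(q):
    q=np.array(q); return q if q.shape==(3,3) else R.from_quat(q).as_matrix()
def proj(n,P):
    K,k,e,q=cal(n); p=(np.atleast_2d(P)-e)@rot(q); s=np.c_[p[:,0]/-p[:,2],-p[:,1]/-p[:,2]]
    s=s*(1+k*(s**2).sum(1,keepdims=True)); return s@K[:2,:2].T+K[:2,2]
def onz(n,uv,z):
    K,k,e,q=cal(n); d=(np.atleast_2d(uv)-K[:2,2])@np.linalg.inv(K[:2,:2]).T; s=d.copy()
    for _ in range(20): s=d/(1+k*(s**2).sum(1,keepdims=True))
    v=np.c_[s[:,0],-s[:,1],-np.ones(len(s))]@rot(q).T
    return e+v*((z-e[2])/v[:,2])[:,None]
E
python3 - <<'E'
from h import *
s=r.get_state();print(s)
for n in("side","top"):
    print(n,r.get_calibration(n)); cv2.imwrite(f"pics/{n}0.png",r.snapshot(n))
    for t in("stamp","rest","seal_0","seal_1","ink_pad","form","stand","ring_seat"):
        print(t,[(np.round(d["point"],3).tolist(),round(d["confidence"],2)) for d in r.look_for(n,t)[:2]])
E
```

```text
pics
{'clock': 0.0, 'q': array([-1.07919799,  0.68994384, -0.19450253,  1.56634801,  0.15729938,
        0.90249192, -0.21510928]), 'qd': array([0.00044033, 0.00103769, 0.00029137, 0.00020019, 0.00104863,
       0.0003448 , 0.00058956]), 'joint_torque': array([-7.13641512e-04, -5.27562976e+01, -1.26722250e+00, -1.53432977e+01,
       -5.26832405e-02,  6.54719493e-03,  1.62310712e-04]), 'tool_pos': array([0.27601804, 0.5600836 , 0.2566337 ]), 'eef_rot': array([ 2.26873125e-01,  9.73923906e-01, -8.90078187e-04, -1.34918430e-04]), 'contact_force': array([ 0.3890467 , -0.22773424,  0.22188263]), 'moment': array([ 0.00978629, -0.04986808, -0.01978724]), 'finger_force': 0.0, 'opening': 0.9978351221798908}
side {'intrinsics': array([[523.61724666,   0.        , 283.59959508],
       [  0.        , 523.61724666, 207.32658341],
       [  0.        ,   0.        ,   1.        ]]), 'k1': 0.061256716368365716, 'eye': array([0.17297084, 0.76057275, 0.64510469]), 'rotation': array([-0.10076224,  0.39059845,  0.88435307, -0.23494565])}
stamp [([0.557, 0.268, 0.059], 0.91)]
rest [([0.541, 0.325, 0.0
[... 362 characters left out ...]
     , 429.83199782, 208.4450113 ],
       [  0.        ,   0.        ,   1.        ]]), 'k1': -0.1254175497927075, 'eye': array([0.35462508, 0.18212207, 0.90214223]), 'rotation': array([ 0.05206836, -0.04293628, -0.69883216,  0.71209478])}
stamp [([0.558, 0.26, 0.06], 0.79), ([0.552, 0.306, 0.062], 0.42)]
rest [([0.549, 0.296, 0.014], 0.86)]
seal_0 [([0.551, 0.337, 0.055], 0.67), ([0.554, 0.307, 0.064], 0.57)]
seal_1 [([0.551, 0.337, 0.055], 0.67), ([0.554, 0.307, 0.064], 0.57)]
ink_pad [([0.43, 0.339, 0.015], 0.82)]
form [([0.567, 0.082, 0.006], 0.76)]
stand [([0.493, 0.085, 0.013], 0.71), ([0.555, 0.259, 0.06], 0.55)]
ring_seat [([0.502, 0.081, 0.034], 0.9), ([0.556, 0.306, 0.062], 0.62)]
```

View pics/side0.png

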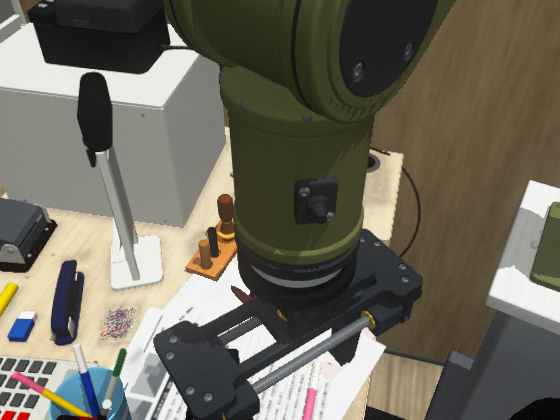

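View pics/top0.png

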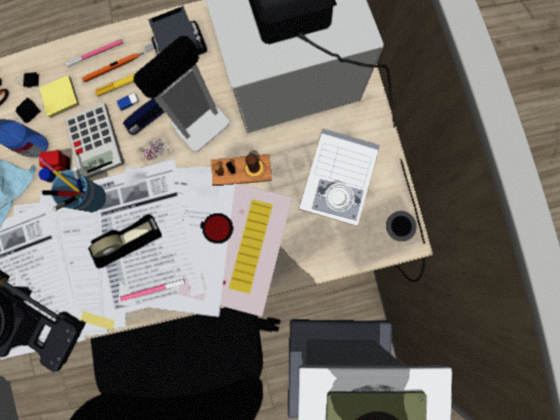

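The top picture shows the stamp at (253,160) in the rest at (241,170), the pad at (217,228) and the stand at (340,197) on the form. In the side picture the arm hides everything but the rest. Next I measure from the top silhouettes.

```bash
python3 - <<'E'
from h import *
im=r.snapshot("top")
zs=dict(rest=.012,ink_pad=.011,form=.006,stand=.012,ring_seat=.041,stamp=.085)
for t,z in zs.items():
    for d in r.silhouettes("top",t)[:1]:
        m=d["pixels"].astype(np.uint8); c=max(cv2.findContours(m,0,2)[0],key=cv2.contourArea)
        P=onz("top",c[:,0].astype(float),z)[:,:2].astype(np.float32)
        rc=cv2.minAreaRect(P); print(t,d["confidence"],m.sum(),np.round(rc[0],4),np.round(rc[1],4),round(rc[2],1), "circ",np.round(cv2.minEnclosingCircle(P)[0],4),cv2.minEnclosingCircle(P)[1])
        cv2.drawContours(im,[c],-1,(0,255,0),1) if 0 else None
crop=im[110:260,180:400]; cv2.imwrite("pics/crop1.png",cv2.resize(crop,None,fx=3.6,fy=3.6,interpolation=cv2.INTER_CUBIC))
E
```

```text
rest 0.63 1033 [0.5562 0.2891] [0.0583 0.1269] 6.4 circ [0.5541 0.2893] 0.06757950782775879
ink_pad 0.75 794 [0.4319 0.3342] [0.0661 0.0634] 46.7 circ [0.433  0.3359] 0.03557724878191948
form 0.63 3950 [0.5483 0.0786] [0.1303 0.1896] 74.5 circ [0.5472 0.0791] 0.10971225798130035
stand 0.65 1274 [0.4976 0.0827] [0.0966 0.0707] 76.4 circ [0.497  0.0843] 0.05634192004799843
ring_seat 0.71 488 [0.4969 0.0822] [0.0556 0.0584] 29.3 circ [0.4952 0.0843] 0.032392967492341995
stamp 0.54 344 [0.5507 0.2545] [0.0463 0.0352] 2.0 circ [0.5505 0.2571] 0.02407550998032093
```

View pics/crop1.png

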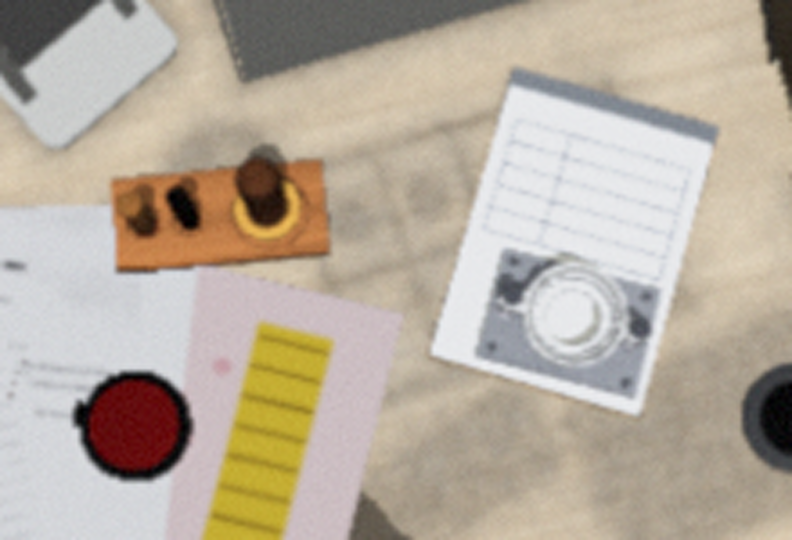

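The crop shows the rest with the stamp at its right end, the pad's hinge and lid on its left (+y) side at crop (80,416), and the ring centred near (565,313). I'll refine these by geometry and check how close the grey box is.

```bash
python3 - <<'E'
from h import *
f=lambda x,y:(180+(x-1.3)/3.6,110+(y-1.3)/3.6)
def p(n,pts,z): print(n,np.round(onz("top",[f(*q) for q in pts],z)[:,:2],4).tolist())
p("rest corners",[(112,180),(322,160),(330,250),(118,270)],.012)
p("flange",[(267,208)],.023); p("dome",[(262,176)],.09)
p("pad c,hinge",[(135,425),(80,416)],.011)
p("form",[(513,68),(718,133),(640,413),(432,352)],.006)
p("base corners",[(500,248),(660,290),(637,398),(476,356)],.012)
p("ring outer",[(576,311)],.041); p("posts",[(512,290),(638,325)],.05)
p("box foot",[(245,80)],0.0)
print("box top z.2/.25",[np.round(onz("top",[(222,58),(360,40)],z)[:,:2],3).tolist() for z in(0,.15,.2,.25)])
C=onz("top",[f(*q) for q in [(112,180),(322,160),(330,250),(118,270)]],.012)[:,:2]
c=C.mean(0);ly=(C[0]+C[3]-C[1]-C[2]);ly/=np.linalg.norm(ly);print(c,ly,"stamp",c-.03*ly)
# box foot in side picture
print("box foot side",onz("side",[(183,222),(226,150)],0)[:,:2].round(3), )
E
```

```text
rest corners [[0.5774, 0.354], [0.5913, 0.2294], [0.537, 0.2234], [0.5231, 0.348]]
flange [[0.5591, 0.2602]]
dome [[0.5612, 0.2575]]
pad c,hinge [[0.4319, 0.3343], [0.4365, 0.3668]]
form [[0.652, 0.1162], [0.6142, -0.0072], [0.4448, 0.0408], [0.4785, 0.1626]]
base corners [[0.5399, 0.1237], [0.5167, 0.0297], [0.4529, 0.0435], [0.4758, 0.1371]]
ring outer [[0.4985, 0.0824]]
posts [[0.5082, 0.1193], [0.4897, 0.0487]]
box foot [[0.6439, 0.2781]]
box top z.2/.25 [[[0.819, 0.343], [0.869, 0.029]], [[0.742, 0.316], [0.783, 0.055]], [[0.716, 0.307], [0.755, 0.063]], [[0.69, 0.299], [0.726, 0.072]]]
[0.5571891 0.288705 ] [-0.11087635  0.99383421] stamp [0.56051539 0.25888997]
box foot side [[0.654 0.267]
 [0.709 0.052]]
```

{"fn": "play_rows", "kwargs": {"translation": [[0,0,0],[0,0,0],[0,0,0],[0,0,0],[0,0,0],[0,0,0],[0,0,0],[0,0,0],[0,0,0],[0,0,0],[0,0,0],[0,0,0]], "delta_rot": [[0,0,10.5],[0,0,10.5],[0,0,10.5],[0,0,10.5],[0,0,10.5],[0,0,10.5],[0,0,10.5],[0,0,10.5],[0,0,10.5],[0,0,10.5],[0,0,10.5],[0,0,0]], "grip": [0.2,0.2,0.2,0.2,0.2,0.2,0.2,0.2,0.2,0.2,0.2,0.2], "squeeze": 40}}

```text
clock: 2.75
tool_pos: [0.2759, 0.5608, 0.2573]
eef_rot: [0.944, 0.329, 0.0, 0.0]
contact_force: [0.4, -0.0, -0.6]
opening: 0.6
finger_force: 0.0
```

```bash
cat >> h.py <<'E'
def go(P):
    s=r.get_state(); M=R.from_quat(s["eef_rot"]).as_matrix(); y=M[:,1]
    print("t %.2f"%s["clock"],"pos",s["tool_pos"].round(4),"az %.2f"%np.degrees(np.arctan2(y[1],y[0])),"zax",M[:,2].round(4),"F",s["contact_force"].round(2),"M",s["moment"].round(2),"op %.3f ff %.1f"%(s["opening"],s["finger_force"]),"q7 %.2f"%s["q"][6])
    for p in np.atleast_2d(P): print(p,"-> tool mm",((p-s["tool_pos"])@M*1000).round(1))
E
python3 -c "
from h import *
go([[.43,.30,.25],[.56,.259,.25]])"
```

```text
t 2.75 pos [0.2759 0.5608 0.2573] az -51.59 zax [ 3.e-04 -3.e-04 -1.e+00] F [ 0.37 -0.04 -0.56] M [-0.04  0.13  0.02] op 0.600 ff 0.0 q7 -1.79
[0.43 0.3  0.25] -> tool mm [-41.3 300.1   7.4]
[0.56  0.259 0.25 ] -> tool mm [ 35.1 413.    7.5]
```

{"fn": "play_rows", "kwargs": {"translation": [[-6,43,0],[-6,43,0],[-6,43,0],[-6,43,0],[-6,43,0],[-6,43,0],[-5,42,0],[0,0,0],[0,0,0]], "delta_rot": [[0,0,0],[0,0,0],[0,0,0],[0,0,0],[0,0,0],[0,0,0],[0,0,0],[0,0,0],[0,0,0]], "grip": [0.2,0.2,0.2,0.2,0.2,0.2,0.2,0.2,0.2]}}

```text
clock: 3.88
tool_pos: [0.498, 0.1842, 0.2574]
eef_rot: [0.944, 0.329, -0.0, -0.001]
contact_force: [0.2, 0.9, -0.5]
opening: 0.603
finger_force: 0.0
```

I passed millimetres where metres were expected, so each row was clipped to 62.5 mm. The arm stopped in free air with no contact. I'll use metres from here and take a measurement from this pose.

```bash
python3 - <<'E'
from h import *
go([[.56,.259,.25],[.56,.259,.076]])
im=r.snapshot("side"); 
for t in("stamp","ink_pad","ring_seat","stand"):
    print(t,[(np.round(d["point"],3).tolist(),round(d["confidence"],2)) for d in r.look_for("side",t)[:2]])
for n,P in dict(stampface=[.560,.259,.006],top=[.560,.259,.096],g=[.56,.259,.074],pad=[.432,.334,.011],seat=[.4985,.083,.041]).items():
    u=proj("side",P)[0]; print(n,u.round(1)); cv2.circle(im,tuple(int(round(v)) for v in u),2,(0,255,0),-1)
cv2.imwrite("pics/side1.png",im)
E
```

```text
t 3.88 pos [0.498  0.1842 0.2574] az -51.60 zax [-5.0e-04  1.1e-03 -1.0e+00] F [ 0.22  0.92 -0.46] M [0.   0.1  0.02] op 0.603 ff 0.0 q7 -1.07
[0.56  0.259 0.25 ] -> tool mm [ 95.  -20.1   7.4]
[0.56  0.259 0.076] -> tool mm [ 95.  -19.9 181.4]
stamp [([0.557, 0.27, 0.054], 0.98)]
ink_pad []
ring_seat [([0.5, 0.077, 0.032], 0.63)]
stand [([0.495, 0.093, 0.013], 0.74)]
stampface [229.7 235.6]
top [226.1 195.9]
g [227.  206.1]
pad [271.9 294. ]
seat [310.1 174.8]
```

View pics/side1.png

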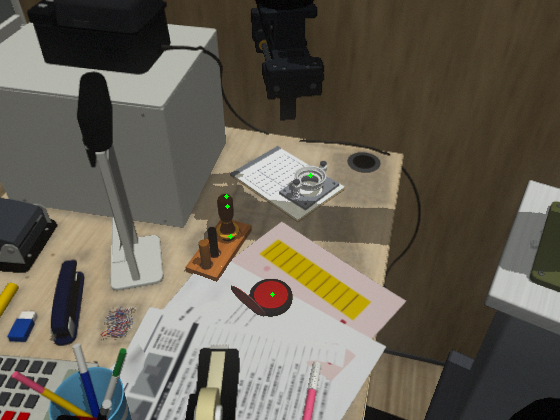

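The green dots land on the stamp (226,196)–(230,236), on the pad centre (272,294) and in the ring (310,175), so the measurements agree across both views. Now I'll go above the stamp and descend.

{"fn": "play_rows", "kwargs": {"translation": [[0.024,-0.005,0.0],[0.024,-0.005,0.0],[0.024,-0.005,0.0],[0.023,-0.005,0.007],[0,0,0],[0,0,0.03],[0,0,0.03],[0,0,0.03],[0,0,0]], "delta_rot": [[0,0,0],[0,0,0],[0,0,0],[0,0,0],[0,0,0],[0,0,0],[0,0,0],[0,0,0],[0,0,0]], "grip": [0.2,0.2,0.2,0.2,0.2,0.2,0.2,0.2,0.2]}}

```text
clock: 5.25
tool_pos: [0.5581, 0.2573, 0.1588]
eef_rot: [0.945, 0.328, -0.003, 0.0]
contact_force: [0.3, -0.5, 1.1]
opening: 0.597
finger_force: 0.0
```

```bash
python3 - <<'E'
from h import *
go([[.56,.259,.076]])
a=r.snapshot("top"); b=r.snapshot("side")
u=proj("side",[.56,.259,.09])[0].astype(int)
A=cv2.resize(b[u[1]-75:u[1]+75,u[0]-100:u[0]+100],None,fx=4,fy=4,interpolation=cv2.INTER_CUBIC)
cv2.imwrite("pics/side2.png",A)
E
```

```text
t 5.25 pos [0.5581 0.2573 0.1588] az -51.71 zax [-0.005  -0.0024 -1.    ] F [ 0.31 -0.54  1.06] M [-0.02  0.12 -0.  ] op 0.597 ff 0.0 q7 -1.12
[0.56  0.259 0.076] -> tool mm [ 2.9 -0.1 82.8]
```

View pics/side2.png

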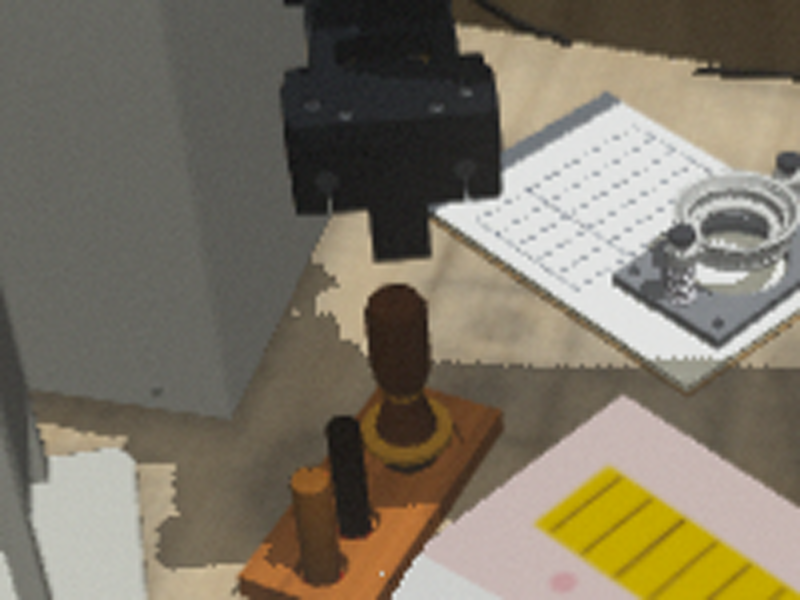

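The side crop shows the fingers (centre column 402) slightly right of the stamp (397), which agrees with the remaining +2.9 mm along tool x. The seals are clear. Descend and grip.

{"fn": "play_rows", "kwargs": {"translation": [[0.003,0,0.02],[0,0,0.02],[0,0,0.02],[0,0,0.015],[0,0,0.007],[0,0,0],[0,0,0]], "delta_rot": [[0,0,0],[0,0,0],[0,0,0],[0,0,0],[0,0,0],[0,0,0],[0,0,0]], "grip": [0.2,0.2,0.2,0.2,0.2,0.2,0.2]}}

```text
clock: 6.22
tool_pos: [0.5633, 0.2602, 0.079]
eef_rot: [0.945, 0.328, 0.001, -0.0]
contact_force: [0.8, -0.9, 0.4]
opening: 0.598
finger_force: 0.0
```

```bash
python3 -c "
from h import *
go([[.56,.259,.076]])"
```

```text
t 6.22 pos [0.5633 0.2602 0.079 ] az -51.73 zax [ 1.2e-03  5.0e-04 -1.0e+00] F [ 0.84 -0.88  0.43] M [-0.05  0.1   0.03] op 0.598 ff 0.0 q7 -1.09
[0.56  0.259 0.076] -> tool mm [-3.3 -1.1  3. ]
```

{"fn": "play_rows", "kwargs": {"translation": [[-0.003,-0.001,0.002],[0,0,0],[0,0,0]], "delta_rot": [[0,0,0],[0,0,0],[0,0,0]], "grip": [0.2,0.2,0.2]}}

```text
clock: 6.6
tool_pos: [0.5598, 0.2591, 0.0766]
eef_rot: [0.945, 0.328, 0.0, -0.0]
contact_force: [0.2, -0.5, -0.5]
opening: 0.601
finger_force: 0.0
```

```bash
python3 -c "
from h import *
go([[.56,.259,.076]])"
```

```text
t 6.60 pos [0.5598 0.2591 0.0766] az -51.73 zax [ 3.e-04  2.e-04 -1.e+00] F [ 0.22 -0.55 -0.5 ] M [-0.    0.12  0.01] op 0.601 ff 0.0 q7 -1.08
[0.56  0.259 0.076] -> tool mm [0.1 0.1 0.6]
```

{"fn": "play_rows", "kwargs": {"translation": [[0,0,0],[0,0,0],[0,0,0],[0,0,0],[0,0,0],[0,0,0]], "delta_rot": [[0,0,0],[0,0,0],[0,0,0],[0,0,0],[0,0,0],[0,0,0]], "grip": [-0.9,-0.9,-0.9,-0.9,-0.9,-0.9], "squeeze": 50}}

```text
clock: 7.35
tool_pos: [0.5598, 0.259, 0.0764]
eef_rot: [0.945, 0.328, 0.0, -0.0]
contact_force: [-0.7, 0.3, -0.3]
opening: 0.269
finger_force: 50.0
```

```bash
python3 -c "
from h import *
go([[.56,.259,.076]])"
```

```text
t 7.35 pos [0.5598 0.259  0.0764] az -51.73 zax [-0.  0. -1.] F [-0.67  0.3  -0.34] M [-0.05  0.1   0.01] op 0.269 ff 50.0 q7 -1.08
[0.56  0.259 0.076] -> tool mm [0.1 0.2 0.4]
```

{"fn": "play_rows", "kwargs": {"translation": [[0,0,-0.01],[0,0,-0.02],[0,0,-0.03],[0,0,-0.04],[0,0,-0.03],[0,0,0],[0,0,0]], "delta_rot": [[0,0,0],[0,0,0],[0,0,0],[0,0,0],[0,0,0],[0,0,0],[0,0,0]], "grip": [-0.9,-0.9,-0.9,-0.9,-0.9,-0.9,-0.9]}}

```text
clock: 8.22
tool_pos: [0.5592, 0.259, 0.2063]
eef_rot: [0.945, 0.328, -0.0, -0.0]
contact_force: [-0.7, -0.3, -0.3]
opening: 0.263
finger_force: 50.0
```

```bash
python3 - <<'E'
from h import *
go([[.432,.334,.2],[.432,.334,.1]])
b=r.snapshot("side")
u=proj("side",[.56,.259,.16])[0].astype(int)
cv2.imwrite("pics/side3.png",cv2.resize(b[u[1]-75:u[1]+75,u[0]-100:u[0]+100],None,fx=4,fy=4,interpolation=cv2.INTER_CUBIC))
E
```

```text
t 8.22 pos [0.5592 0.259  0.2063] az -51.72 zax [-7.e-04  1.e-04 -1.e+00] F [-0.7  -0.29 -0.28] M [-0.08  0.21  0.  ] op 0.263 ff 50.0 q7 -1.13
[0.432 0.334 0.2  ] -> tool mm [ -53.4 -137.7    6.4]
[0.432 0.334 0.1  ] -> tool mm [ -53.3 -137.6  106.4]
```

View pics/side3.png

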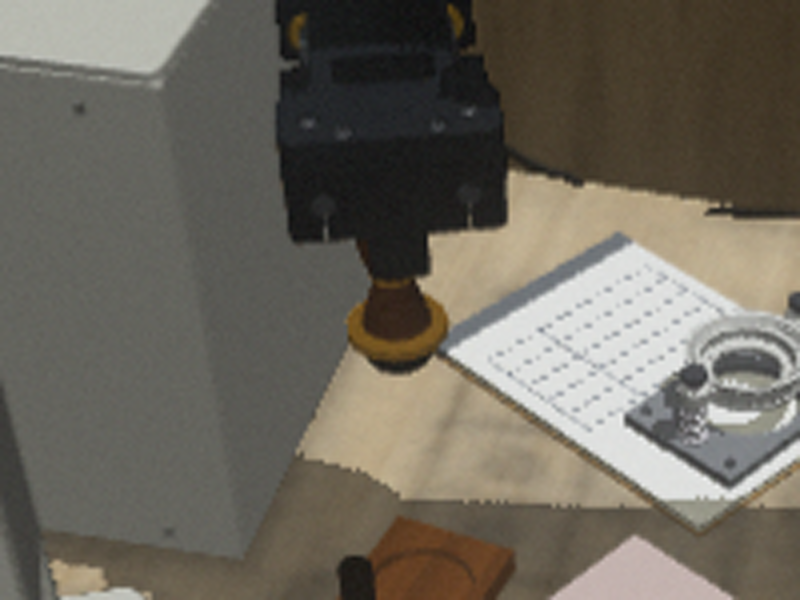

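The stamp hangs upright and centred in the fingers (flange at column 397, fingers at about 400), and its socket is empty. Now to the pad.

{"fn": "play_rows", "kwargs": {"translation": [[-0.011,-0.027,0],[-0.011,-0.028,0],[-0.011,-0.028,0],[-0.01,-0.027,0],[-0.01,-0.028,0],[0,0,0],[0,0,0.03],[0,0,0.04],[0,0,0.03],[0,0,0],[0,0,0]], "delta_rot": [[0,0,0],[0,0,0],[0,0,0],[0,0,0],[0,0,0],[0,0,0],[0,0,0],[0,0,0],[0,0,0],[0,0,0],[0,0,0]], "grip": [-0.9,-0.9,-0.9,-0.9,-0.9,-0.9,-0.9,-0.9,-0.9,-0.9,-0.9]}}

```text
clock: 9.65
tool_pos: [0.4338, 0.3341, 0.107]
eef_rot: [0.945, 0.327, 0.001, 0.0]
contact_force: [0.1, 0.0, -0.0]
opening: 0.264
finger_force: 50.0
```

```bash
python3 - <<'E'
from h import *
go([[.432,.334,.08]])
print([(np.round(d["point"],3).tolist(),round(d["confidence"],2)) for t in("seal_0","ink_pad") for d in (r.snapshot("side"),r.look_for("side",t))[1][:2]])
E
```

```text
t 9.65 pos [0.4338 0.3341 0.107 ] az -51.79 zax [ 1.3e-03  1.0e-04 -1.0e+00] F [ 0.12  0.03 -0.04] M [-0.05  0.15 -0.02] op 0.264 ff 50.0 q7 -1.25
[0.432 0.334 0.08 ] -> tool mm [-1.6 -1.  27. ]
[([0.548, 0.34, 0.041], 0.73), ([0.552, 0.313, 0.041], 0.59), ([0.424, 0.348, 0.012], 0.86)]
```

{"fn": "play_rows", "kwargs": {"translation": [[-0.001,-0.001,0.01],[0,0,0.008],[0,0,0.005],[0,0,0.003],[0,0,0.002],[0,0,0]], "delta_rot": [[0,0,0],[0,0,0],[0,0,0],[0,0,0],[0,0,0],[0,0,0]], "grip": [-0.9,-0.9,-0.9,-0.9,-0.9,-0.9]}}

```text
clock: 10.6
tool_pos: [0.4317, 0.335, 0.0811]
eef_rot: [0.945, 0.328, 0.001, -0.001]
contact_force: [-3.3, -1.7, 25.3]
opening: 0.263
finger_force: 50.0
```

{"fn": "play_rows", "kwargs": {"translation": [[0,0,0],[0,0,0],[0,0,-0.01],[0,0,-0.03],[0,0,-0.04],[0,0,-0.04],[0,0,0],[0,0,0]], "delta_rot": [[0,0,0],[0,0,0],[0,0,0],[0,0,0],[0,0,0],[0,0,0],[0,0,0],[0,0,0]], "grip": [-0.9,-0.9,-0.9,-0.9,-0.9,-0.9,-0.9,-0.9]}}

```text
clock: 11.6
tool_pos: [0.4307, 0.3345, 0.1977]
eef_rot: [0.945, 0.328, -0.001, 0.0]
contact_force: [-0.5, 1.3, -1.5]
opening: 0.263
finger_force: 50.0
```

```bash
python3 - <<'E'
from h import *
go([[.498,.083,.2]])
r.snapshot("top")
from scipy.optimize import least_squares
for n in("top","side"):
  im=r.snapshot(n)
  for t in("ring_seat","stand"):
    print(n,t,[(np.round(d["point"],4).tolist(),round(d["confidence"],2)) for d in r.look_for(n,t)[:1]])
  d=r.silhouettes(n,"stamp")
  u=proj(n,r.get_state()["tool_pos"])[0].astype(int)
b=r.snapshot("side"); u=proj("side",[.4985,.083,.03])[0].astype(int); v=proj("side",r.get_state()["tool_pos"]-[0,0,.05])[0].astype(int)
f=lambda i,u:cv2.resize(i[u[1]-50:u[1]+50,u[0]-50:u[0]+50],None,fx=4,fy=4,interpolation=cv2.INTER_CUBIC)
a=r.snapshot("top");w=proj("top",[.4985,.083,.03])[0].astype(int)
print(u,v,w)
cv2.imwrite("pics/c4.png",np.hstack([f(b,u),f(b,v)])); cv2.imwrite("pics/c5.png",cv2.resize(a[w[1]-35:w[1]+35,w[0]-45:w[0]+45],None,fx=8,fy=8,interpolation=cv2.INTER_CUBIC))
E
```

```text
t 11.60 pos [0.4307 0.3345 0.1977] az -51.71 zax [-1.1e-03 -6.0e-04 -1.0e+00] F [-0.55  1.3  -1.55] M [-0.1   0.15  0.  ] op 0.263 ff 50.0 q7 -1.30
[0.498 0.083 0.2  ] -> tool mm [-103.   239.1   -2.2]
top ring_seat [([0.5023, 0.0845, 0.0347], 0.9)]
top stand [([0.4957, 0.0823, 0.0115], 0.66)]
side ring_seat [([0.4948, 0.0668, 0.031], 0.77)]
side stand [([0.4813, 0.0678, 0.0297], 0.83)]
[309 179] [271 230] [338 196]
```

View pics/c4.png

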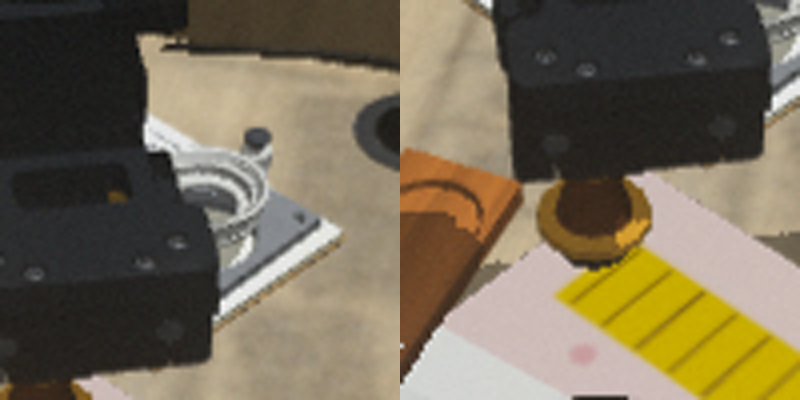

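View pics/c5.png

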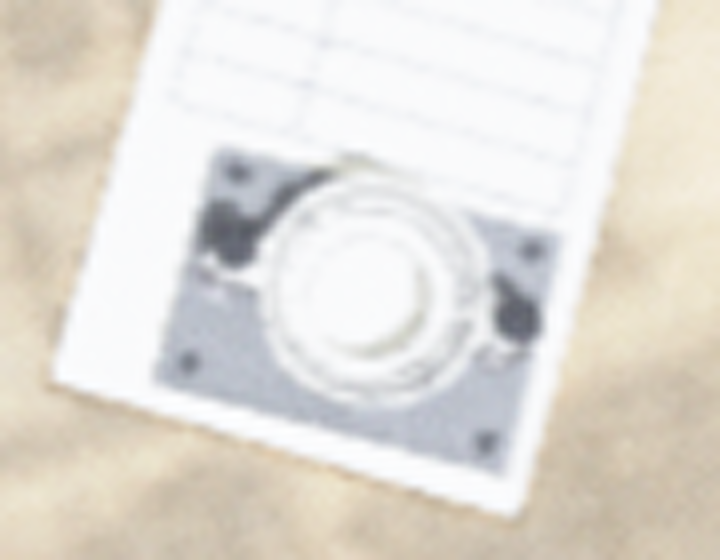

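The stamp is still held square after inking. The top crop shows the ring outline centred at (373,289) and the base screws at (238,172), (533,250), (486,442) and (188,362).

```bash
python3 - <<'E'
from h import *
f=lambda P,z:onz("top",[(293+(x-3.5)/8,161+(y-3.5)/8) for x,y in P],z)[:,:2]
b=f([(214,148),(562,232),(507,470),(157,380)],.012);s=f([(238,172),(533,250),(486,442),(188,362)],.0125)
print("base",b.mean(0).round(4),"screws",s.mean(0).round(4))
print("ring",f([(373,289)],.041).round(4),f([(373,289)],.038).round(4)); q=f([(260,289),(487,289),(373,170),(373,408)],.040); print(np.linalg.norm(q[0]-q[1]),np.linalg.norm(q[2]-q[3]))
print("caps",f([(230,228),(518,312)],.05).mean(0).round(4))
# hough for inner rings via top snapshot gray
go([[.498,.083,.2]])
E
```

```text
base [0.4971 0.0833] screws [0.4972 0.0831]
ring [[0.4971 0.0833]] [[0.4976 0.083 ]]
0.05785365006300428 0.061293242081899124
caps [0.5005 0.0841]
t 12.15 pos [0.4313 0.3347 0.1983] az -51.73 zax [-1.e-04 -1.e-04 -1.e+00] F [-0.2  0.6 -0.8] M [-0.03  0.14 -0.  ] op 0.263 ff 50.0 q7 -1.30
[0.498 0.083 0.2  ] -> tool mm [-103.5  238.9   -1.7]
```

{"fn": "play_rows", "kwargs": {"translation": [[-0.017,0.04,0],[-0.017,0.04,0],[-0.017,0.04,0],[-0.017,0.04,0],[-0.018,0.039,0],[-0.018,0.039,0],[0,0,0.02],[0,0,0.02],[0,0,0.02],[0,0,0],[0,0,0],[0,0,0]], "delta_rot": [[0,0,0],[0,0,0],[0,0,0],[0,0,0],[0,0,0],[0,0,0],[0,0,0],[0,0,0],[0,0,0],[0,0,0],[0,0,0],[0,0,0]], "grip": [-0.9,-0.9,-0.9,-0.9,-0.9,-0.9,-0.9,-0.9,-0.9,-0.9,-0.9,-0.9]}}

```text
clock: 13.65
tool_pos: [0.4976, 0.0835, 0.1392]
eef_rot: [0.945, 0.328, 0.001, 0.0]
contact_force: [0.9, 0.1, -0.9]
opening: 0.262
finger_force: 50.0
```

```bash
python3 - <<'E'
from h import *
go([[.4972,.0832,.1]])
b=r.snapshot("side"); u=proj("side",[.4972,.0832,.06])[0].astype(int); print(u)
s=r.get_state()["tool_pos"]; ff=s-[0,0,.0705]
def circ(c,rad,z):
    a=np.linspace(0,2*np.pi,60); return np.c_[c[0]+rad*np.cos(a),c[1]+rad*np.sin(a),np.full(60,z)]
A=cv2.resize(b[u[1]-50:u[1]+50,u[0]-66:u[0]+66],None,fx=6,fy=6,interpolation=cv2.INTER_CUBIC)
for P,col in((circ([.4972,.0832],.030,.041),(0,255,0)),(circ([.4972,.0832],.016,.030),(0,255,255)),(circ(s,.0195,ff[2]+.0145),(255,0,255))):
    p=(proj("side",P)-(u-[66,50]))*6+2.5; cv2.polylines(A,[p.astype(int)],True,col,1)
cv2.imwrite("pics/s6.png",A)
E
```

```text
t 13.65 pos [0.4976 0.0835 0.1392] az -51.72 zax [ 1.6e-03  3.0e-04 -1.0e+00] F [ 0.9   0.11 -0.95] M [-0.08  0.08 -0.01] op 0.262 ff 50.0 q7 -0.84
[0.4972 0.0832 0.1   ] -> tool mm [-0.6 -0.  39.2]
[311 166]
```

View pics/s6.png

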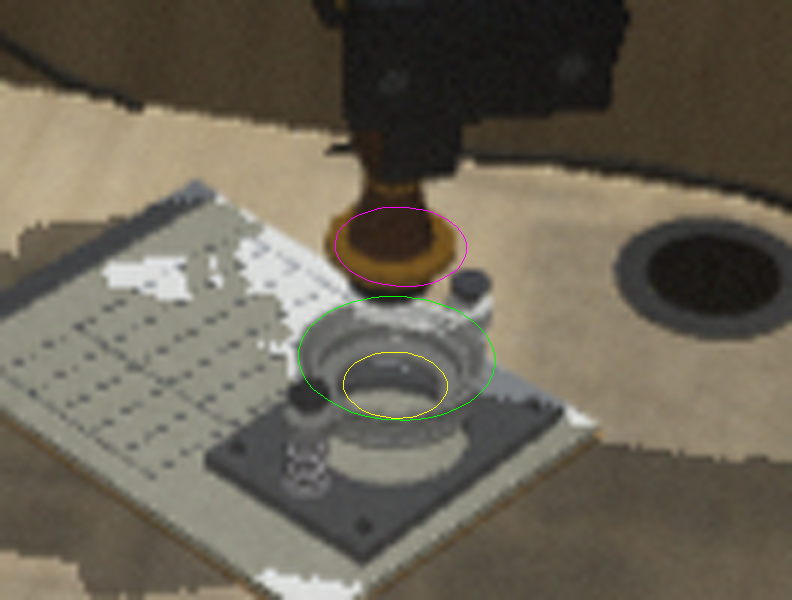

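The ring matches its prediction (green outline on the rim at 300–492). The flange is centred at about column 391 rather than the predicted 401, so the stamp sits roughly 2 mm towards tool +x. I'll correct by −2 mm and descend carefully.

{"fn": "play_rows", "kwargs": {"translation": [[-0.0025,0,0.01],[0,0,0.015],[0,0,0.008],[0,0,0],[0,0,0],[0,0,0]], "delta_rot": [[0,0,0],[0,0,0],[0,0,0],[0,0,0],[0,0,0],[0,0,0]], "grip": [-0.9,-0.9,-0.9,-0.9,-0.9,-0.9]}}

```text
clock: 14.45
tool_pos: [0.4953, 0.0819, 0.1057]
eef_rot: [0.945, 0.328, 0.0, 0.0]
contact_force: [-0.2, 0.3, -0.5]
opening: 0.264
finger_force: 50.0
```

```bash
python3 - <<'E'
from h import *
go([[.4956,.082,.09]])
b=r.snapshot("side"); u=proj("side",[.4972,.0832,.05])[0].astype(int)
cv2.imwrite("pics/s7.png",cv2.resize(b[u[1]-38:u[1]+38,u[0]-50:u[0]+50],None,fx=7.5,fy=7.5,interpolation=cv2.INTER_CUBIC))
E
```

```text
t 14.45 pos [0.4953 0.0819 0.1057] az -51.73 zax [ 7.e-04  2.e-04 -1.e+00] F [-0.18  0.3  -0.5 ] M [-0.05  0.15  0.01] op 0.264 ff 50.0 q7 -0.82
[0.4956 0.082  0.09  ] -> tool mm [ 0.2  0.1 15.7]
```

View pics/s7.png

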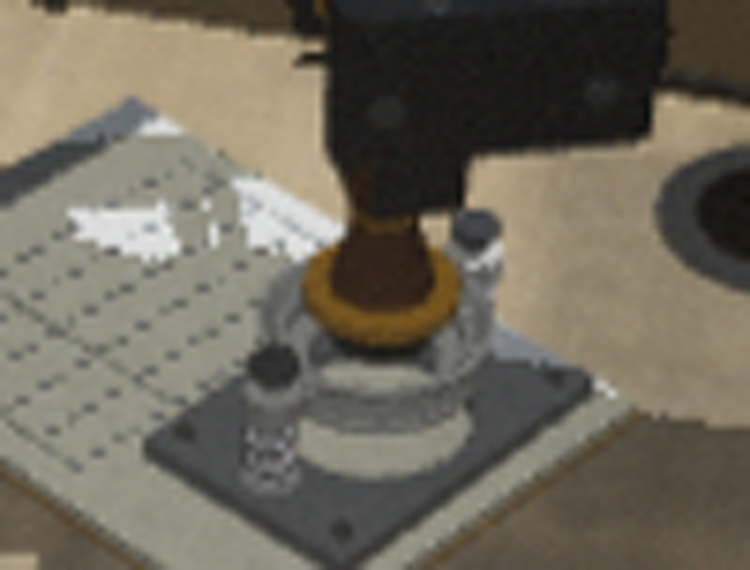

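The flange (302–461, centre 381) sits almost exactly over the ring (258–495, centre 377). Continue down to seat it.

{"fn": "play_rows", "kwargs": {"translation": [[0.0006,0,0.005],[0,0,0.004],[0,0,0.003],[0,0,0.002],[0,0,0.002],[0,0,0],[0,0,0]], "delta_rot": [[0,0,0],[0,0,0],[0,0,0],[0,0,0],[0,0,0],[0,0,0],[0,0,0]], "grip": [-0.9,-0.9,-0.9,-0.9,-0.9,-0.9,-0.9]}}

```text
clock: 15.38
tool_pos: [0.4956, 0.0823, 0.0895]
eef_rot: [0.945, 0.328, 0.0, -0.0]
contact_force: [-0.5, -0.1, -0.7]
opening: 0.263
finger_force: 50.0
```

```bash
python3 -c "
from h import *
go([[.4972,.0832,.0885],[.4972,.0832,.0765]])"
```

```text
t 15.38 pos [0.4956 0.0823 0.0895] az -51.73 zax [ 1.e-04  1.e-04 -1.e+00] F [-0.49 -0.08 -0.72] M [-0.08  0.16  0.01] op 0.263 ff 50.0 q7 -0.82
[0.4972 0.0832 0.0885] -> tool mm [1.8 0.3 1. ]
[0.4972 0.0832 0.0765] -> tool mm [ 1.8  0.3 13. ]
```

The foot is through the bore with no contact force. Lower onto the lip.

{"fn": "play_rows", "kwargs": {"translation": [[0,0,0.001],[0,0,0.001],[0,0,0],[0,0,0]], "delta_rot": [[0,0,0],[0,0,0],[0,0,0],[0,0,0]], "grip": [-0.9,-0.9,-0.9,-0.9], "squeeze": 60}}

```text
clock: 15.88
tool_pos: [0.4957, 0.0823, 0.0876]
eef_rot: [0.945, 0.328, 0.0, -0.0]
contact_force: [-0.9, 0.2, 2.4]
opening: 0.259
finger_force: 60.0
```

{"fn": "play_rows", "kwargs": {"translation": [[0,0,0.002],[0,0,0.002],[0,0,0],[0,0,0]], "delta_rot": [[0,0,0],[0,0,0],[0,0,0],[0,0,0]], "grip": [-0.9,-0.9,-0.9,-0.9]}}

```text
clock: 16.38
tool_pos: [0.4957, 0.0823, 0.0834]
eef_rot: [0.945, 0.328, 0.0, -0.0]
contact_force: [-0.5, 0.5, 4.3]
opening: 0.26
finger_force: 60.0
```

{"fn": "play_rows", "kwargs": {"translation": [[0,0,0.002],[0,0,0.002],[0,0,0.001],[0,0,0.001],[0,0,0],[0,0,0]], "delta_rot": [[0,0,0],[0,0,0],[0,0,0],[0,0,0],[0,0,0],[0,0,0]], "grip": [-0.9,-0.9,-0.9,-0.9,-0.9,-0.9]}}

```text
clock: 17.12
tool_pos: [0.4957, 0.0824, 0.0777]
eef_rot: [0.945, 0.328, 0.0, -0.0]
contact_force: [-0.3, 0.2, 7.7]
opening: 0.261
finger_force: 60.0
```

{"fn": "play_rows", "kwargs": {"translation": [[0,0,0.001],[0,0,0.0005],[0,0,0],[0,0,0]], "delta_rot": [[0,0,0],[0,0,0],[0,0,0],[0,0,0]], "grip": [-0.9,-0.9,-0.9,-0.9]}}

```text
clock: 17.62
tool_pos: [0.4957, 0.0823, 0.0763]
eef_rot: [0.945, 0.328, 0.0, -0.0]
contact_force: [-1.3, -0.3, 8.4]
opening: 0.261
finger_force: 60.0
```

Face just about to touch; push on.

{"fn": "play_rows", "kwargs": {"translation": [[0,0,0.0006],[0,0,0.0006],[0,0,0],[0,0,0]], "delta_rot": [[0,0,0],[0,0,0],[0,0,0],[0,0,0]], "grip": [-0.9,-0.9,-0.9,-0.9]}}

```text
clock: 18.12
tool_pos: [0.4958, 0.0824, 0.0761]
eef_rot: [0.945, 0.328, 0.001, -0.0]
contact_force: [-3.0, 0.4, 19.0]
opening: 0.263
finger_force: 60.0
```

{"fn": "play_rows", "kwargs": {"translation": [[0,0,0.0005],[0,0,0],[0,0,0],[0,0,0],[0,0,0]], "delta_rot": [[0,0,0],[0,0,0],[0,0,0],[0,0,0],[0,0,0]], "grip": [-0.9,-0.9,-0.9,-0.9,-0.9]}}

```text
clock: 18.75
tool_pos: [0.4958, 0.0824, 0.0761]
eef_rot: [0.945, 0.328, 0.001, -0.0]
contact_force: [-2.7, 0.1, 24.4]
opening: 0.263
finger_force: 60.0
```

```bash
python3 - <<'E'
from h import *
go([[.4972,.0832,.0765]])
b=r.snapshot("side"); u=proj("side",[.4972,.0832,.04])[0].astype(int)
cv2.imwrite("pics/s8.png",cv2.resize(b[u[1]-38:u[1]+38,u[0]-50:u[0]+50],None,fx=7.5,fy=7.5,interpolation=cv2.INTER_CUBIC))
E
```

```text
t 18.75 pos [0.4958 0.0824 0.0761] az -51.74 zax [ 0.0015  0.001  -1.    ] F [-2.73  0.06 24.43] M [ 0.08  0.74 -0.02] op 0.263 ff 60.0 q7 -0.82
[0.4972 0.0832 0.0765] -> tool mm [ 1.6  0.3 -0.4]
```

View pics/s8.png

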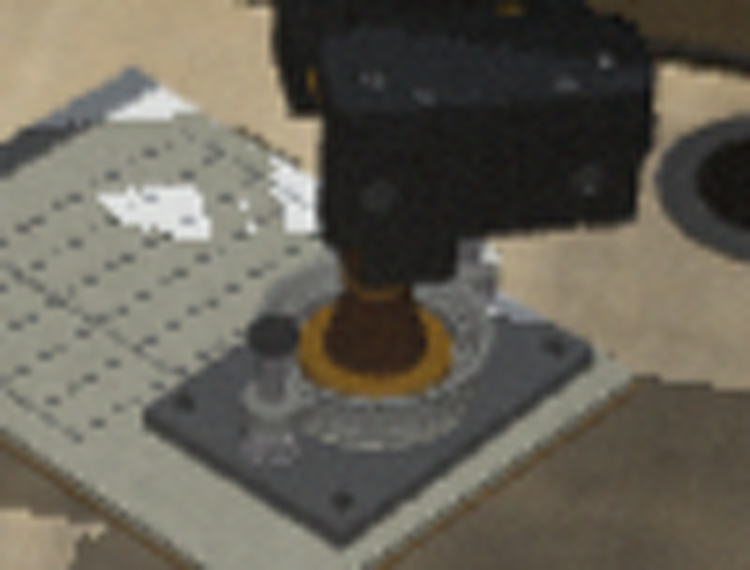

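The picture shows the ring pressed down to the base, with the flange (298–452) seated inside it. The push is a steady 24 N, so I'm handing in.

```bash
python3 -c "
from plant import r
print(r.finish_job())"
```

```text
the job is handed in; nothing more can be done
None
```

I inked the stamp on the pad at about 25 N, seated it in the ring and handed the job in with it held pressed on the slip at about 24 N (grip 60 N) after 18.75 s; no verdict came back.

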